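Free the bat's spring clip from the wheel spindle with a forked wedge

TASK

The bat on the small pottery wheel is locked down by a spring clip snapped into the groove of the spindle. Pick up the forked wedge by its wooden handle, keep it flat on the bat and slide its prongs gently under the clip from the clip's open side, one prong each side of the spindle, until the brass stop between the prongs just touches the spindle and the clip has been spread and lifted out of its groove (do not pull the clip with the gripper while it is still in the groove); then set the wedge down on the table, lift the clip off the spindle by its tab and lay it in the white dish, without dropping it from a height, ramming anything or disturbing the other things.

Things in the scene. Friction and masses are not known exactly. Their poses are not given: they have to be found in the camera images.
- wheel: low bench pottery wheel, fixed to the table, not turning: grey base, steel head and a cream round bat of radius 110 mm whose flat top is 55 mm above the table. Origin: centre of its underside, on the spindle axis, z up. Its +x points to the side of the clip's tab; drive the wedge along +x, coming from the -x side
- seat (a point): the centre of the bat's top surface, where the spindle axis passes through it (on the wheel, 55 mm above its origin, same axes)
- spindle: upright round steel spindle in the middle of the bat, fixed. Origin: on its axis at the bat's top, axes as the wheel's. 16 mm in diameter, domed top 38 mm above the bat. A groove of 11 mm diameter begins 7 mm above the bat; its upper flank flares as a hemisphere back to 16 mm diameter at 16 mm above the bat
- clip: dark steel spring clip, 50 g, in the spindle's groove. From above a U: two arms along x (x -9 to 21 mm, outer faces y = +-14 mm, 7.5 to 11 mm above the origin), a back bar at x = 20 to 25 mm, open to -x. Origin: axis of the notches that hold the spindle; while seated it is at the bat's top on the spindle axis, axes as the wheel's. The notches grip 9 mm above the origin
- tab (a point): middle of the top of the clip's upright grip tab, at x = 30 mm, 30 mm above the clip's origin. The tab is 16 mm long (clip's x 22 to 38 mm), 10 mm thick (y +-5 mm) and stands free from 11 to 30 mm above the clip's origin
- feet (a point): the clip's round feet: under each arm, at the clip's x = 0, y = +-9.5 to +-21.5 mm. This point is midway between them at their undersides, 4.5 mm above the clip's origin, so 4.5 mm is the gap above the bat for the prongs. Raised 7 mm the clip is out of the groove; it then stays by friction at the height it is left; raised 30 mm it is off the spindle
- wedge: forked steel wedge, about 220 g, lying flat on the table. Origin: underside, under the middle of the handle; +x to the prong tips, z up. Upright wooden handle: 26 mm (x +-13) by 14 mm (y +-7), from 16 to 53 mm above the underside. Steel block: x -18 to 15 mm, y +-20 mm, 16 mm high. Between the prongs sits a small brass stop bar, 19 mm wide, from 2 to 12 mm above the underside
- tips (a point): midway between the prong tips, at the wedge's x = 91 mm, on the underside. Prongs 10 mm wide (y = +-10 to +-20 mm), flat beneath, 2.5 mm thick at the tip, rising evenly to 16 mm at x = 34 mm. The stop bar is stiff; its face is set anywhere from x = 16 to 34 mm, differently each time: feel for it. Prising takes about 10 N upwards and 5 to 9 N of push, then 0 to 4.5 N once the clip is out
- dish: white round straight-walled glazed dish, 136 mm across, 34 mm high, wall and floor 5 mm thick, on the table; origin: centre of its underside
- mug: terracotta mug, 76 mm across, 90 mm high, bystander; origin: centre of its underside
- jar: amber glaze jar with black cap, 72 mm across, 90 mm high, bystander; origin: centre of its underside
- rib: flat wooden potter's rib 90 x 50 x 6 mm lying on the table, bystander; origin: centre of its underside
- loop: wooden-handled brush lying on the table, bystander; origin: at the table under it, x along it
- driver: screwdriver lying on the table, bystander; origin: at the table under it, x along it
- saucer: small terracotta bowl, 100 mm across, 30 mm high, bystander; origin: centre of its underside
There are look-alikes about, which are no part of the job. Of the things shaped like the clip, the steel one is meant. There is more than one size of the wedge; the job needs the smaller.

How it is judged:
By the outcome, as a careful person would: the job done as asked, in the order asked, and still so for the second after the job is handed in, with the robot touching nothing.
It also fails if it takes over 72 s, if anything falls off the work surface, if the arm or the gripper's body presses on something with over 40 N, if the wrist force passes 120 N, or if a joint passes its speed limit or range.

ROBOT

A 7-joint arm with a two-finger parallel gripper is mounted at the origin on the work surface. World frame = base frame: x ahead of the robot, y to its left, z up, the work surface at z = 0. Lengths are in m, angles in degrees, forces in N, time in s.
With the tool pointing down it reaches from about 0.425 to 0.875 m from the base axis. Payload 4.7 kg.
Tool frame: the origin (TCP) lies at the centre of the arm's flange, where the gripper is bolted on; the fingertips stand 182 mm ahead of it and the grasp point (between the pads) lies 164 mm ahead of it; z points along the fingers, y is the line along which they close (so a half turn about z gives the same grasp; the last joint's range is limited). The gripper opens to 87 mm and grips with 3 to 60 N. Pads are 19 mm wide; open, the fingers measure 117 mm over their backs; the gripper's body (75 mm by 190 mm) begins 51 mm behind the grasp point.
Start: joints at [65.724, 18.392, -4.016, 83.108, 1.295, 78.541, -3.26], TCP at [0.276, -0.589, 0.405] pointing down, gripper open.
Joint ranges: [-163.93, 163.93], [-17.29, 119.83], [-79.2, 71.16], [3.27, 140.29], [-89.18, 269.18], [5.43, 117.66], [-154.24, 154.24]. Speed limits (degrees/s): [147.25, 147.25, 180, 180, 180, 180, 180].

INTERFACE

Orientations are given as [roll, pitch, yaw] about the fixed x, y, z axes, in that order (R = Rz(yaw) Ry(pitch) Rx(roll)).
In Python, from cell import env gives the robot as it stands. The module is installed in compiled form; this text tells all that it offers.
- The arm moves only by the tool step_arm, never from a script. Its argument "steps" is one flat list of numbers, 5 for each row, row after row: the opening, from 0 (shut) to 1 (fully open), then the shift along the tool's x, y, z in mm, then the turn about the tool's z in degrees. In form: [grip, dx, dy, dz, roll, grip, dx, dy, dz, roll, ...]. A call has 1 to 12 rows; each row shifts and turns the commanded pose from where the row before left it, along the tool's axes as they then stand; what a row does not reach is not made up. A row lasts 1/8 s, in which the tool goes at most 62.5 mm and 10.7 degrees, less where a joint would pass 70% of its speed; a pose out of reach is approached as far as the arm can. A call with a gripper value outside its range is refused whole. The fingers move at their own pace and stop on an object; "grip_force" is the grip in N (left out, the last holds). Time passes only in rows, so rows that do not move let the fingers close. It gives the time, the measured TCP pose, the force, the opening and the grip force at its end, in the units of the state.
- env.get_obs(): the state, without advancing time (a new reading comes with each control period).
- env.read_camera(name): name is "scene" or "top" or "wrist"; returns a dict with "image" (384x512x3 uint8, red, green, blue), "camera_matrix" (3x3 intrinsics, pixels), "R" (3x3) and "t" (3): a world point X has camera coordinates R X + t. Camera axes: x right, y down, z forward; pixel columns grow to the right and rows downward; lengths in m; the calibration is good to about 2 mm. The wrist camera is an equidistant fisheye: a pixel r from the principal point sees the ray r / f radians off the axis. A picture is of the moment at which its call begins. There is no depth.
- env.sign_off(): hands the job in; it is judged then, once.
The state is a dict: "time_s": time; "qpos": joint angles; "joint_velocities": joint speeds; "effort": joint torques, N m; "tool_pos": TCP position; "tool_rot": TCP orientation; "force": force on the tool from outside, world axes, zero at the start; "wrist_torque": the same for the moment, N m; "grip_width": finger opening in m; "grasp_force": force on a finger pad.
Only numpy, scipy, OpenCV 4.12 (cv2) and the standard library are available. Lean on these libraries where they do the work, as an engineer would, in place of code of your own. Each camera call takes 0.05 s, during which the arm holds its last target. There are 200 camera calls.

## Working session

There is one attempt and no reset: what is moved stays moved. The work goes in short steps, Python scripts to look and compute and a tool call to move; the robot and the scene stay as the last step left them, time stands still between calls to the robot, and variables do not carry over. Pictures are saved under pics/ and viewed, at most 10 in all, crops included, and the job is handed in when it is done.

Besides the shell and the picture viewer there is one more tool, called after "Request:" by a JSON object that holds its "method" and its "body", one argument or row to a line. step_arm: Moves the arm, as the interface text tells. Its arguments: {"type":"object","properties":{"steps":{"type":"array","items":{"type":"number"}},"grip_force":{"type":"number"}},"required":["steps"]}

```bash
mkdir -p pics; cat > h.py <<'E'
import numpy as np, cv2
from cell import env
def cam(n):
    c=env.read_camera(n); c['n']=n
    for k in('R','t','camera_matrix'): c[k]=np.array(c[k],float)
    return c
def ray(c,u,v):
    K=c['camera_matrix']; x=(u-K[0,2])/K[0,0]; y=(v-K[1,2])/K[1,1]
    if c['n']=='wrist':
        r=np.hypot(x,y); s=np.sin(r)/r if r>1e-9 else 1; d=np.array([x*s,y*s,np.cos(r)])
    else: d=np.array([x,y,1.])
    return -c['R'].T@c['t'], c['R'].T@d
def pt(c,u,v,z):
    o,d=ray(c,u,v); return o+d*(z-o[2])/d[2]
def px(c,X):
    p=c['R']@np.array(X,float)+c['t']; K=c['camera_matrix']
    if c['n']=='wrist':
        r=np.hypot(p[0],p[1]); th=np.arctan2(r,p[2]); q=p[:2]/max(r,1e-9)*th
    else: q=p[:2]/p[2]
    return np.array([K[0,0]*q[0]+K[0,2],K[1,1]*q[1]+K[1,2]])
def save(c,f,crop=None,s=1):
    im=c['image'][:,:,::-1]
    if crop: u0,v0,u1,v1=crop; im=im[v0:v1,u0:u1]
    cv2.imwrite('pics/'+f,cv2.resize(im,None,fx=s,fy=s,interpolation=cv2.INTER_CUBIC))
E
python3 - <<'E'
from h import *
a=cam('top');b=cam('scene');w=cam('wrist')
np.save('top.npy',a['image'])
save(a,'top.png',None,1.5)
save(b,'scene.png',None,1.5)
o=env.get_obs();print({k:np.round(o[k],3) for k in o})
for c in(a,b,w):print(c['n'],-c['R'].T@c['t'],c['camera_matrix'][0],c['R'].round(2).tolist())
E
```

```text
{'time_s': np.float64(0.15), 'qpos': array([65.724, 18.429, -4.016, 83.158,  1.295, 78.539, -3.259]), 'joint_velocities': array([-0.065, -0.154,  0.012, -0.13 , -0.011, -0.054,  0.049]), 'effort': array([-0.0000e+00, -4.9179e+01, -4.0500e-01, -3.1288e+01, -6.4000e-02,
        4.0000e-02,  0.0000e+00]), 'tool_pos': array([ 0.275, -0.589,  0.404]), 'tool_rot': array([-1.7992e+02,  4.0000e-03,  2.5087e+01]), 'force': array([-0.02 , -0.195,  0.272]), 'wrist_torque': array([-0.043, -0.019,  0.025]), 'grasp_force': np.float64(0.0), 'grip_width': np.float64(0.087)}
top [ 0.32294401 -0.01654676  1.33064119] [493.98820433   0.         260.97325886] [[0.05, -1.0, -0.0], [-0.98, -0.05, -0.21], [0.21, 0.01, -0.98]]
scene [ 1.24039418 -0.09768878  0.86265667] [373.34006978   0.         246.25358443] [[0.15, 0.99, 0.0], [0.74, -0.12, -0.66], [-0.65, 0.1, -0.75]]
wrist [ 0.33552715 -0.56013723  0.38455632] [297.31863964   0.         256.11453203] [[0.42, -0.91, -0.0], [-0.88, -0.41, 0.24], [-0.22, -0.1, -0.97]]
```

View pics/top.png

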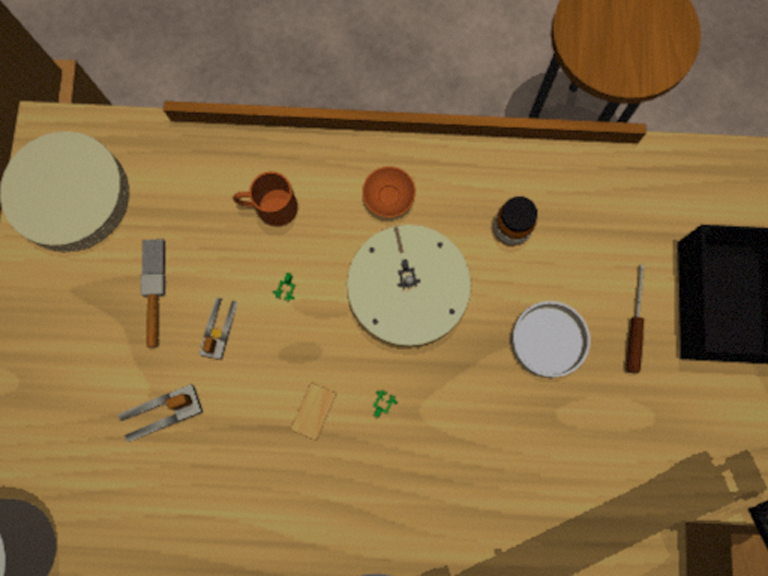

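View pics/scene.png

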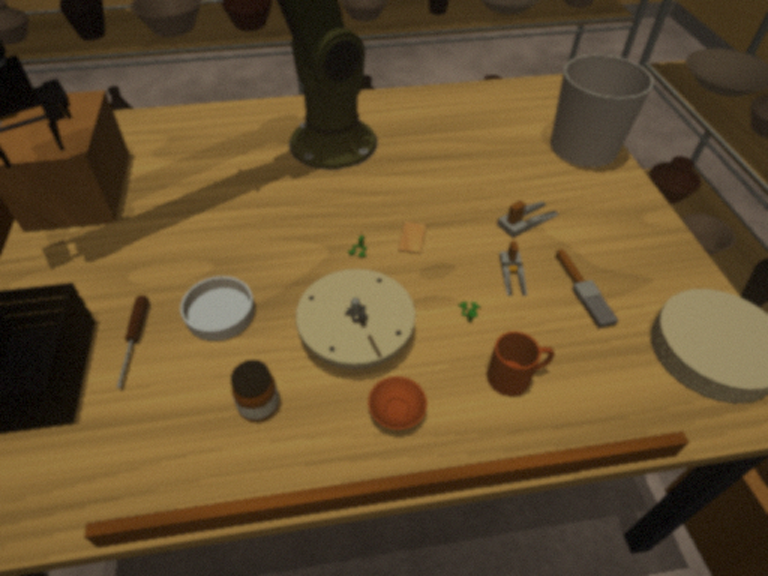

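Top view (pixels are displayed/1.5): steel clip on the wheel (405,275), green look-alike clips at (285,288) and (383,403). Two forked wedges, at (218,330) and (162,412). The dish is at (550,340). The first wedge looks smaller; I'll measure both and enlarge them.

```bash
python3 - <<'E'
from h import *
a=cam('top');b=cam('scene')
K=lambda im,c,s:cv2.resize(im[c[1]:c[3],c[0]:c[2],::-1],(int((c[2]-c[0])*s),int((c[3]-c[1])*s)),interpolation=cv2.INTER_CUBIC)
A=K(a['image'],(75,190,165,300),4); B=K(a['image'],(225,145,320,235),4)
C=K(b['image'],(190,175,285,255),4)
D=K(b['image'],(325,130,385,205),4)
W=np.zeros((600,800,3),np.uint8)
for im,(x,y) in((A[:300,:360],(0,0)),(B[:300,:380],(370,0)),(C[:295],(0,305)),(D[:295],(400,305))):
    W[y:y+im.shape[0],x:x+im.shape[1]]=im
cv2.imwrite('pics/crop.png',W)
# wedge lengths via mask of bluish-grey on table
im=a['image'].astype(int); g=((im[:,:,2]-im[:,:,0])>-15).astype(np.uint8)*255
n,l,st,ce=cv2.connectedComponentsWithStats(g)
for i in range(1,n):
    if st[i,4]>40: 
        cn=np.argwhere(l==i)[:,::-1].astype(np.float32); r=cv2.minAreaRect(cn)
        box=[pt(a,*p,0.008)[:2].round(3).tolist() for p in cv2.boxPoints(r)]
        print(st[i],ce[i].round(1),pt(a,*ce[i],0.008)[:2].round(3),np.round(r[1],1),box)
E
```

```text
[352  37  21  42 342] [363.   60.6] [ 1.018 -0.271] [19.1 41. ] [[0.963, -0.24], [1.093, -0.242], [1.094, -0.298], [0.964, -0.295]]
[379  55   7  15  62] [381.2  61.5] [ 1.018 -0.324] [ 6. 14.] [[0.994, -0.318], [1.038, -0.318], [1.039, -0.335], [0.995, -0.335]]
[398  68  15  13 112] [405.  74.] [ 0.982 -0.393] [ 8.9 15.2] [[0.967, -0.37], [1.01, -0.39], [0.999, -0.413], [0.955, -0.393]]
[411  69  16  12  85] [418.4  74.5] [ 0.982 -0.431] [ 5.7 17.7] [[0.964, -0.41], [1.011, -0.44], [1.001, -0.453], [0.955, -0.423]]
[335 132  23  22 407] [345.8 142.4] [ 0.767 -0.226] [21. 22.] [[0.796, -0.195], [0.799, -0.257], [0.737, -0.258], [0.734, -0.197]]
[ 452  150   60   92 5169] [482.6 195.7] [ 0.634 -0.602] [91. 59.] [[0.76, -0.522], [0.769, -0.686], [0.513, -0.673], [0.505, -0.515]]
[ 95 160  15  37 335] [102.7 172.8] [0.644 0.444] [36. 14.] [[0.679, 0.469], [0.681, 0.431], [0.579, 0.419], [0.577, 0.457]]
[266 173  14  18  94] [271.5 183.3] [ 0.638 -0.024] [13. 17.] [[0.619, -0.01], [0.667, -0.008], [0.669, -0.043], [0.621, -0.046]]
[183 182  13  16  54] [189.3 189.3] [0.61  0.201] [ 8.7 16.7] [[0.594, 0.222], [0.632, 0.196], [0.617, 0.176], [0.579, 0.202]]
[ 342  201   51   50 1819] [365.9 227. ] [ 0.531 -0.284] [49. 50.] [[0.599, -0.219], [0.606, -0.355], [0.472, -0.355], [0.465, -0.221]]
[249 261  15  17  65] [255.  268.6] [0.404 0.008] [13.3 16.2] [[0.383, 0.028], [0.425, 0.02], [0.418, -0.015], [0.376, -0.007]]
[ 80 269  19  11  51] [ 88.3 274.6] [0.364 0.449] [ 3.2 19.7] [[0.359, 0.471], [0.381, 0.425], [0.373, 0.421], [0.351, 0.467]]
[ 84 282  21  11  48] [ 93.9 287.2] [0.333 0.43 ] [ 3.3 21.5] [[0.326, 0.456], [0.348, 0.405], [0.34, 0.401], [0.318, 0.452]]
[   0  333   37   51 1072] [ 16.3 360.8] [0.138 0.606] [50. 36.] [[0.204, 0.659], [0.209, 0.565], [0.087, 0.547], [0.082, 0.639]]
[500 334  12  31 200] [507.4 346.3] [ 0.241 -0.65 ] [30. 11.] [[0.27, -0.632], [0.272, -0.661], [0.198, -0.657], [0.196, -0.629]]
```

View pics/crop.png

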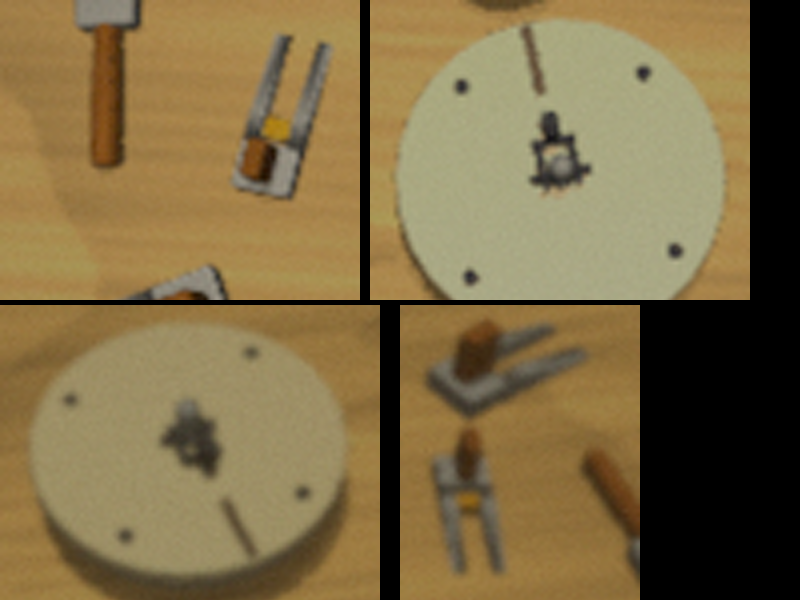

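```bash
cat >> h.py <<'E'
def tool(dst, dyaw=0, yaw=None):
    "shift in tool axes mm for TCP to dst (world)"
    o=env.get_obs(); y=np.radians(o['tool_rot'][2]); d=np.array(dst)-o['tool_pos']
    return np.round([1000*(d[0]*np.cos(y)+d[1]*np.sin(y)),1000*(d[0]*np.sin(y)-d[1]*np.cos(y)),-1000*d[2]],1), np.round(o['tool_pos'],4), np.round(o['tool_rot'],2), np.round(o['force'],2)
E
python3 - <<'E'
from h import *
a=cam('top');b=cam('scene')
T=[pt(a,u/4+75,v/4+190,z) for u,v,z in((285,38,.0025),(325,46,.0025),(234,186,.016),(292,197,.016))]
f=(T[0]+T[1])/2; r=(T[2]+T[3])/2; d=f-r; yaw=np.degrees(np.arctan2(d[1],d[0])); print('tips',f,'rear',r,np.hypot(*d[:2]),'yaw',yaw)
# scene crop: tips (460,573),(500,573)->
S=[pt(b,(u-400)/4+325,(v-305)/4+130,z) for u,v,z in((460,572,.0025),(500,572,.0025))]; print(np.mean(S,0),'scene tips')
# wheel centre from bat ellipse in both
for c,z,box in((a,.055,(225,145,320,235)),(b,.055,(190,175,285,260))):
    im=c['image'].astype(int); m=((im[:,:,0]-im[:,:,2]<70)&(im[:,:,1]>100)&(im[:,:,1]>im[:,:,0]-8)).astype(np.uint8)*255
    k=np.zeros_like(m); k[box[1]:box[3],box[0]:box[2]]=m[box[1]:box[3],box[0]:box[2]]
    cs=max(cv2.findContours(k,0,1)[0],key=cv2.contourArea); P=np.array([pt(c,*p[0],z)[:2] for p in cv2.convexHull(cs)])
    print(c['n'],'bat',cv2.minEnclosingCircle((P*1000).astype(np.float32)))
# spindle top and tab
print('spindle',pt(a,(560-370)/4+225,161/4+145,.093),'tab top',pt(a,(549-370)/4+225,119/4+145,.085))
E
```

```text
tips [0.57396771 0.30303289 0.0025    ] rear [0.46837317 0.31777101 0.016     ] 0.10661810205837498 yaw -7.945601980265706
[0.57917792 0.3062119  0.0025    ] scene tips
top bat ((611.37060546875, -26.380306243896484), 108.2007827758789)
scene bat ((586.0997314453125, -20.66323471069336), 5.8411383628845215)
spindle [ 0.61309723 -0.02647578  0.093     ] tab top [ 0.64259941 -0.01804299  0.085     ]
```

Request:
{"method": "step_arm", "body": {
  "steps": [1,0,0,0,9,1,37.7,-40.6,5,0,1,37.7,-40.6,5,0,1,37.7,-40.6,5,0,1,37.7,-40.6,5,0,1,37.7,-40.6,5,0,1,37.7,-40.6,5,0,1,37.7,-40.6,5,0,1,37.7,-40.6,5,0,1,37.7,-40.6,5,0,1,37.7,-40.6,5,0,1,37.7,-40.6,5,0]
}}

```text
time_s: 1.85
tool_pos: [0.5508, -0.0432, 0.3499]
tool_rot: [180.0, -0.0, 16.1]
force: [0.6, 0.2, -0.1]
grip_width: 0.0872
grasp_force: 0.0
```

Request:
{"method": "step_arm", "body": {
  "steps": [1,0,0,0,0,1,0,0,0,0]
}}

```text
time_s: 2.1
tool_pos: [0.5502, -0.0451, 0.3496]
tool_rot: [180.0, 0.0, 16.1]
force: [-0.7, -0.9, -0.1]
grip_width: 0.0871
grasp_force: 0.0
```

```bash
python3 - <<'E'
from h import *
w=cam('wrist'); print(tool([.55,-.045,.35]))
np.savez('w1.npz',**{k:w[k] for k in('image','R','t','camera_matrix')})
p=px(w,[.612,-.0265,.07]); print(p)
u,v=p.astype(int); u0,v0=max(0,u-100),max(0,v-75)
print(u0,v0); save(w,'w1.png',(u0,v0,u0+200,v0+150),4)
E
```

```text
(array([ 0.2, -0.9, -0.3]), array([ 0.55  , -0.046 ,  0.3497]), array([1.7995e+02, 4.0000e-02, 1.6000e+01]), array([ 0.21, -0.36, -0.68]))
[255.20450241 122.96980392]
155 47
```

View pics/w1.png

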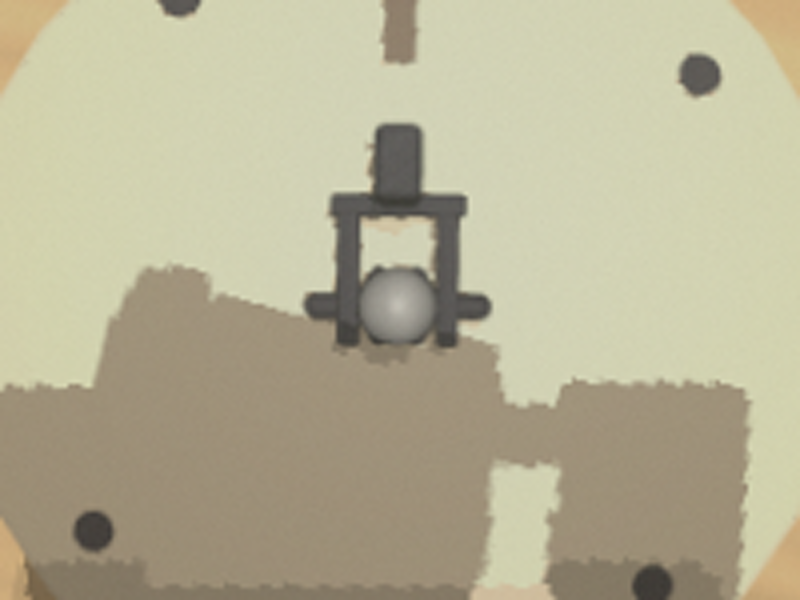

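Wrist view is crisp: steel clip on the spindle, tab up at (398,160), open side down the picture, spindle at (398,305), feet at (320,305) and (475,305).

```bash
python3 - <<'E'
from h import *
d=np.load('w1.npz'); w={k:d[k] for k in d}; w['n']='wrist'
P=lambda u,v,z:pt(w,155+(u-1.5)/4,47+(v-1.5)/4,z)
f1,f2=P(305,305,.062),P(491,305,.062); b1,b2=P(331,197,.066),P(466,197,.066)
tabc=P(398,125,.085)
fm=(f1+f2)/2; bm=(b1+b2)/2
print('feet mid',fm,np.hypot(*(f1-f2)[:2]),'yaw',np.degrees(np.arctan2(*( (f1-f2)[1::-1])))-90)
print('back mid',bm,np.hypot(*(b1-b2)[:2]),'yaw',np.degrees(np.arctan2(*( (b1-b2)[1::-1])))-90, 'dist fm-bm',np.hypot(*(bm-fm)[:2]))
print('tab far edge',tabc,np.hypot(*(tabc-fm)[:2]),'yaw',np.degrees(np.arctan2(*((tabc-fm)[1::-1]))))
print('spindle top',P(398,305,.090))
im=w['image'].astype(int); s=im.sum(2); m=(s<210).astype(np.uint8)
print(tool([.485,.316,.35]))
E
```

```text
feet mid [ 0.61188071 -0.02550552  0.062     ] 0.04164727656440617 yaw 16.009313318002384
back mid [ 0.63502849 -0.0189877   0.066     ] 0.029594788940271028 yaw 15.997376208776117 dist fm-bm 0.02404790236313296
tab far edge [ 0.64786617 -0.01528788  0.085     ] 0.037407934037509166 yaw 15.851248739451854
spindle top [ 0.61198097 -0.02564523  0.09      ]
(array([ 3.720e+01, -3.659e+02, -3.000e-01]), array([ 0.55  , -0.046 ,  0.3497]), array([1.7995e+02, 4.0000e-02, 1.6000e+01]), array([ 0.21, -0.36, -0.68]))
```

Request:
{"method": "step_arm", "body": {
  "steps": [1,4,-40.6,0,0,1,4,-40.6,0,0,1,4,-40.6,0,0,1,4,-40.6,0,0,1,4,-40.6,0,0,1,4,-40.6,0,0,1,4,-40.6,0,0,1,4,-40.6,0,0,1,4,-40.6,0,0,1,0,0,0,8,1,0,0,0,8,1,0,0,0,8]
}}

```text
time_s: 3.65
tool_pos: [0.4846, 0.3145, 0.3497]
tool_rot: [179.9, -0.0, -8.4]
force: [-0.5, -0.4, -0.5]
grip_width: 0.0869
grasp_force: 0.0
```

Request:
{"method": "step_arm", "body": {
  "steps": [1,0,0,0,0,1,0,0,0,0]
}}

```text
time_s: 3.9
tool_pos: [0.4841, 0.3154, 0.3498]
tool_rot: [180.0, -0.0, -7.9]
force: [0.5, 0.5, 0.3]
grip_width: 0.0874
grasp_force: 0.0
```

```bash
python3 - <<'E'
from h import *
w=cam('wrist'); print(tool([.485,.316,.35]), env.get_obs()['qpos'].round(1))
np.savez('w2.npz',**{k:w[k] for k in('image','R','t','camera_matrix')})
p=px(w,[.525,.31,.01]); print(p)
u,v=p.astype(int); u0,v0=max(0,u-100),max(0,v-75)
print(u0,v0); save(w,'w2.png',(u0,v0,u0+200,v0+150),4)
E
```

```text
(array([ 1. , -0.5, -0.2]), array([0.484 , 0.3156, 0.3498]), array([ 1.7998e+02, -2.0000e-02, -7.8900e+00]), array([0.27, 0.3 , 1.02])) [  -2.    15.3  -39.3   96.8   10.2   71.5 -141.4]
[255.77052116 144.48851741]
155 69
```

View pics/w2.png

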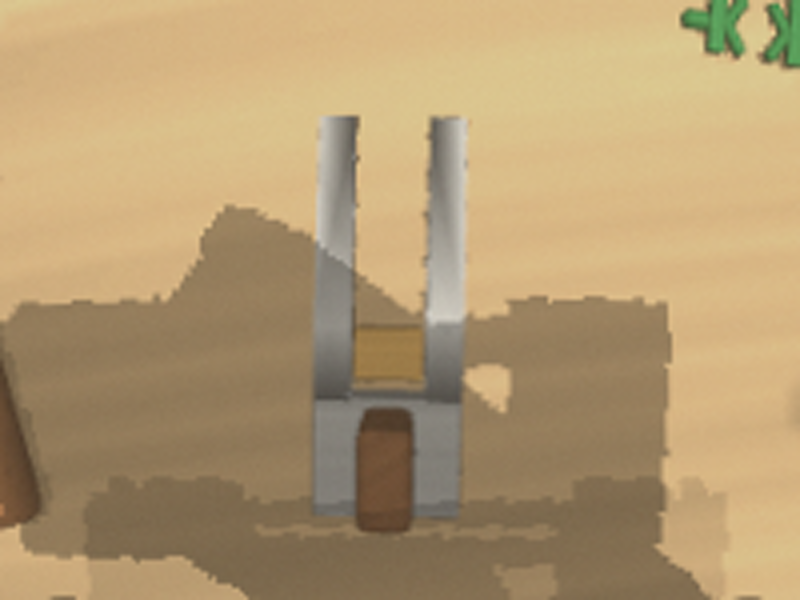

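The small wedge: tips at (338,117) and (448,117), brass stop face at v=324, handle over (385,470). Block and prong width match 40 mm.

```bash
python3 - <<'E'
from h import *
d=np.load('w2.npz'); w={k:d[k] for k in d}; w['n']='wrist'
P=lambda u,v,z:pt(w,155+(u-1.5)/4,69+(v-1.5)/4,z)
l,r=P(319,117,.0025),P(467,117,.0025); t=(l+r)/2
bl,br=P(313,400,.016),P(463,400,.016); bf=(bl+br)/2
rl,rr=P(312,516,.016),P(460,516,.016); re=(rl+rr)/2
dd=t-bf; print('tips',t,np.hypot(*(l-r)[:2]),'blockfront',bf,np.hypot(*(bl-br)[:2]),'L(76)',np.hypot(*dd[:2]),'yaw',np.degrees(np.arctan2(dd[1],dd[0])))
dd=t-re; y=np.arctan2(dd[1],dd[0]);print('rear',re,np.hypot(*dd[:2]),'yaw',np.degrees(y))
h=(P(360,433,.053)+P(412,433,.053))/2; h2=(P(357,529,.053)+P(412,529,.053))/2
print('handle top front/rear',h,h2,np.hypot(*(h-h2)[:2]),'mid',(h+h2)/2)
u=np.array([np.cos(y),np.sin(y)]); print('origin from tips',t[:2]-.091*u)
sf=P(388,324,.012); print('stop x in wedge',91-1000*(t[:2]-sf[:2])@u)
o=(h+h2)/2; print(tool([o[0],o[1],.037+.164]))
E
```

```text
tips [0.57604779 0.30609651 0.0025    ] 0.04029374753787187 blockfront [0.50044711 0.31791243 0.016     ] 0.04019695136331046 L(76) 0.07651848614767771 yaw -8.883108235029605
rear [0.46871829 0.32298001 0.016     ] 0.10864931376911592 yaw -8.939668955375478
handle top front/rear [0.49842738 0.31816104 0.053     ] [0.47508701 0.32186178 0.053     ] 0.023631930388644237 mid [0.48675719 0.32001141 0.053     ]
origin from tips [0.48615321 0.3202374 ]
stop x in wedge 34.50095034734681
(array([  2.1,  -4.7, 148.8]), array([0.484 , 0.3156, 0.3498]), array([ 1.7998e+02, -2.0000e-02, -7.8900e+00]), array([0.27, 0.3 , 1.02]))
```

Request:
{"method": "step_arm", "body": {
  "steps": [0.5,2,-4.6,0,1,0.5,0,0,30,0,0.5,0,0,30,0,0.5,0,0,30,0,0.5,0,0,25,0,0.5,0,0,20,0,0.5,0,0,12.5,0,0.5,0,0,0,0,0,0,0,0,0,0,0,0,0,0],
  "grip_force": 30
}}

```text
time_s: 5.2
tool_pos: [0.4866, 0.3209, 0.2032]
tool_rot: [-179.9, -0.1, -8.9]
force: [-0.4, 0.5, -0.9]
grip_width: 0.0303
grasp_force: 0.0
```

Request:
{"method": "step_arm", "body": {
  "steps": [0,0,0,0,0,0,0,0,0,0,0,0,0,0,0,0,0,0,0,0]
}}

```text
time_s: 5.7
tool_pos: [0.4864, 0.3206, 0.2025]
tool_rot: [180.0, -0.0, -8.9]
force: [-1.0, -1.0, 4.5]
grip_width: 0.014
grasp_force: 30.0
```

Request:
{"method": "step_arm", "body": {
  "steps": [0,0,0,-10,0,0,0,0,-35,0,0,0,0,-35,0,0,0,0,-35,0,0,0,0,0,-8.3,0,0,0,0,-8.3,0,0,0,0,-8.3,0,0,0,0,0],
  "grip_force": 50
}}

```text
time_s: 6.7
tool_pos: [0.486, 0.3205, 0.3169]
tool_rot: [-180.0, 0.1, 15.9]
force: [-0.9, 0.9, -3.0]
grip_width: 0.0134
grasp_force: 50.0
```

Request:
{"method": "step_arm", "body": {
  "steps": [0,-4,18,0,0,0,-9.5,36.5,0,0,0,-9.5,36.5,0,0,0,-9.5,36.5,0,0,0,-9.5,36.5,0,0,0,-9.5,36.5,0,0,0,-9.5,36.5,0,0,0,-9.5,36.5,0,0,0,-9.5,36.5,0,0,0,-9.5,36.5,0,0,0,-5.5,20,0,0,0,0,0,0,0]
}}

```text
time_s: 8.2
tool_pos: [0.495, -0.0608, 0.3172]
tool_rot: [180.0, 0.0, 15.6]
force: [0.6, 0.2, -3.3]
grip_width: 0.0137
grasp_force: 50.0
```

```bash
python3 - <<'E'
from h import *
print(tool([.4956,-.0589,.2585]),env.get_obs()['grip_width'])
E
```

```text
(array([ 1. , -1.7, 58.7]), array([ 0.495 , -0.0608,  0.3172]), array([1.7995e+02, 5.0000e-02, 1.5610e+01]), array([ 0.59,  0.23, -3.27])) 0.01374702308927509
```

Request:
{"method": "step_arm", "body": {
  "steps": [0,1,-1.8,20,-0.4,0,0,0,20,0,0,0,0,12,0,0,0,0,4,0,0,0,0,0,0]
}}

```text
time_s: 8.82
tool_pos: [0.4964, -0.0556, 0.2615]
tool_rot: [180.0, -0.0, 16.4]
force: [-0.1, 0.4, -3.0]
grip_width: 0.0133
grasp_force: 50.0
```

```bash
python3 - <<'E'
from h import *
w=cam('wrist'); print(tool([.4956,-.0589,.2575]))
np.savez('w3.npz',**{k:w[k] for k in('image','R','t','camera_matrix')})
p=px(w,[.585,-.033,.06]); print(p)
u,v=p.astype(int); u0,v0=max(0,u-120),max(0,v-90)
print(u0,v0); save(w,'w3.png',(u0,v0,u0+240,v0+180),3.3)
E
```

```text
(array([-1.9,  2.8,  4.3]), array([ 0.4966, -0.0557,  0.2618]), array([ 1.7997e+02, -5.0000e-02,  1.6390e+01]), array([ 0.81,  0.58, -3.2 ]))
[261.71171455  80.70670929]
141 0
```

View pics/w3.png

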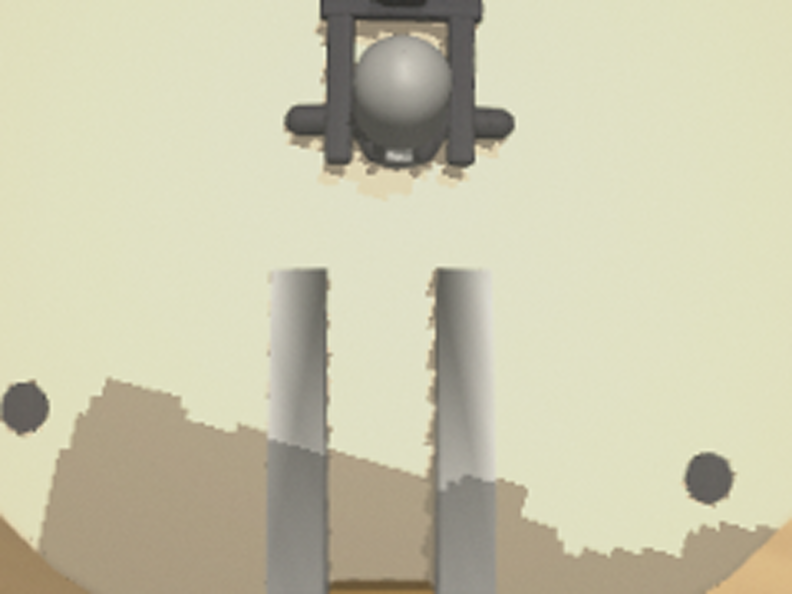

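The prongs (270–327, 436–491 at v=270) stand about 20 px left of the clip's centreline (u=400); I'll compute the sideways correction.

```bash
python3 - <<'E'
from h import *
d=np.load('w3.npz'); w={k:d[k] for k in d}; w['n']='wrist'
P=lambda u,v,z:pt(w,141+(u-1.15)/3.3,(v-1.15)/3.3,z)
l,r=P(270,269,.0615),P(491,269,.0615); t=(l+r)/2
l2,r2=P(267,480,.0718),P(496,480,.0718); m=(l2+r2)/2
print('tips',t,np.hypot(*(l-r)[:2]),'wid2',np.hypot(*(l2-r2)[:2]),'yaw',np.degrees(np.arctan2(*(t-m)[1::-1])),np.degrees(np.arctan2(*(l-r)[1::-1]))-90)
f1,f2=P(286,121,.062),P(514,121,.062);f=(f1+f2)/2;print('feet',f,np.hypot(*(f1-f2)[:2]),np.degrees(np.arctan2(*(f1-f2)[1::-1]))-90)
y=np.radians(16);e=(t-np.array([.6119,-.0256,.06]))[:2];e2=(t-f)[:2]
R=np.array([[np.cos(y),np.sin(y)],[-np.sin(y),np.cos(y)]]); print('tips in wheel frame mm',1000*R@e,1000*R@e2)
print(tool([.4956,-.0589,.2575]))
E
```

```text
tips [ 0.58382009 -0.02972336  0.0615    ] 0.040267080999125904 wid2 0.0399114615282958 yaw 16.62560673247002 16.364483337865934
feet [ 0.61226929 -0.02512863  0.062     ] 0.041831941949861874 16.787151698708485
tips in wheel frame mm [-28.1286947    3.77624145] [-28.61360895   3.42491942]
(array([-1.9,  2.8,  4.3]), array([ 0.4966, -0.0557,  0.2618]), array([ 1.7997e+02, -5.0000e-02,  1.6390e+01]), array([ 0.81,  0.58, -3.2 ]))
```

Request:
{"method": "step_arm", "body": {
  "steps": [0,0,2.9,1,0.4,0,0,0,2,0,0,0,0,0,0,0,0,0,0,0,0,0,0,0,0]
}}

```text
time_s: 9.5
tool_pos: [0.4971, -0.0586, 0.2583]
tool_rot: [180.0, -0.0, 16.0]
force: [0.0, 0.4, -2.5]
grip_width: 0.0138
grasp_force: 50.0
```

```bash
cat >> h.py <<'E'
def rep():
    o=env.get_obs(); y=np.radians(16); R=np.array([[np.cos(y),np.sin(y)],[-np.sin(y),np.cos(y)]])
    print('t',round(float(o['time_s']),2),'wedge xy in wheel',(1000*R@(o['tool_pos'][:2]-[.6119,-.0256])).round(1),'under-above-bat',round(1000*(o['tool_pos'][2]-.2575),1),'rot',np.round(o['tool_rot'],2),'F wheel',(R@o['force'][:2]).round(2),np.round(o['force'][2],2),'T',np.round(o['wrist_torque'],2))
E
python3 -c "
from h import *
rep()
w=cam('wrist')
m=w['image'];rep()"
```

```text
t 9.5 wedge xy in wheel [-1.194e+02 -1.000e-01] under-above-bat 0.8 rot [179.99  -0.    15.99] F wheel [0.14 0.37] -2.51 T [-0.    0.01 -0.05]
t 9.55 wedge xy in wheel [-1.194e+02 -1.000e-01] under-above-bat 0.8 rot [179.99   0.    15.99] F wheel [0.62 0.17] -2.98 T [ 0.02  0.02 -0.03]
```

Request:
{"method": "step_arm", "body": {
  "steps": [0,0,0,0.5,0,0,0,0,0,0,0,0,0,0.4,0,0,0,0,0,0]
}}

```text
time_s: 10.05
tool_pos: [0.4972, -0.0586, 0.2575]
tool_rot: [180.0, -0.0, 16.0]
force: [-0.3, 0.4, -1.3]
grip_width: 0.0137
grasp_force: 50.0
```

```bash
python3 -c "
from h import *
rep()"
```

```text
t 10.05 wedge xy in wheel [-1.194e+02 -1.000e-01] under-above-bat 0.0 rot [ 1.7999e+02 -1.0000e-02  1.5980e+01] F wheel [-0.16  0.49] -1.32 T [ 0.1   0.13 -0.02]
```

Request:
{"method": "step_arm", "body": {
  "steps": [0,0,0,0.4,0,0,0,0,0,0]
}}

```text
time_s: 10.3
tool_pos: [0.4972, -0.0586, 0.2575]
tool_rot: [180.0, -0.0, 16.0]
force: [-3.8, 0.6, 5.2]
grip_width: 0.0136
grasp_force: 50.0
```

```bash
python3 -c "
from h import *
rep()"
```

```text
t 10.3 wedge xy in wheel [-1.193e+02 -1.000e-01] under-above-bat 0.0 rot [179.98  -0.    15.98] F wheel [-3.49  1.59] 5.22 T [0.11 0.63 0.01]
```

Request:
{"method": "step_arm", "body": {
  "steps": [0,4,0,-0.1,0,0,4,0,0,0,0,4,0,0,0,0,4,0,0,0,0,4,0,0,0,0,3,0,0,0,0,0,0,0,0]
}}

```text
time_s: 11.18
tool_pos: [0.5196, -0.0526, 0.2575]
tool_rot: [179.9, -0.0, 16.0]
force: [-2.7, 0.5, 4.7]
grip_width: 0.0139
grasp_force: 50.0
```

```bash
python3 -c "
from h import *
rep()
w=cam('wrist');save(w,'w4.png',(160,0,340,130),4)"
```

```text
t 11.18 wedge xy in wheel [-96.2  -0.5] under-above-bat 0.0 rot [ 1.7995e+02 -1.0000e-02  1.5970e+01] F wheel [-2.43  1.23] 4.66 T [-0.13  0.62  0.  ]
```

View pics/w4.png

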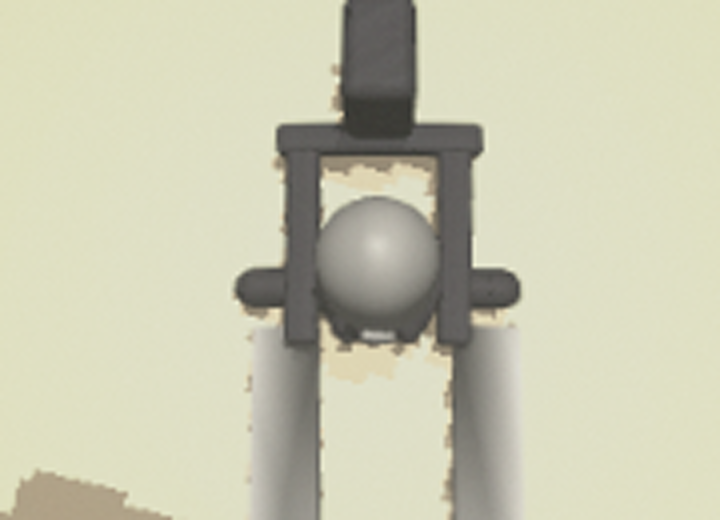

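The prongs are centred at u≈386 and the feet at 378, so the wedge is about 1 mm too far right. I'll correct that and go on.

Request:
{"method": "step_arm", "body": {
  "steps": [0,0,-0.9,0,0,0,2,0,0,0,0,2,0,0,0,0,2,0,0,0,0,2,0,0,0,0,2,0,0,0,0,2,0,0,0,0,2,0,0,0,0,0,0,0,0]
}}

```text
time_s: 12.35
tool_pos: [0.5321, -0.0478, 0.2575]
tool_rot: [180.0, 0.1, 16.0]
force: [-5.8, -1.9, 9.9]
grip_width: 0.0139
grasp_force: 50.0
```

```bash
python3 -c "
from h import *
rep()"
```

```text
t 12.35 wedge xy in wheel [-82.9   0.6] under-above-bat 0.0 rot [1.7998e+02 1.2000e-01 1.5960e+01] F wheel [-6.08 -0.21] 9.92 T [-0.29  1.19  0.04]
```

Request:
{"method": "step_arm", "body": {
  "steps": [0,2,0,-0.2,0,0,2,0,0,0,0,2,0,0,0,0,2,0,0,0,0,2,0,0,0,0,2,0,0,0,0,2,0,0,0,0,0,0,0,0]
}}

```text
time_s: 13.35
tool_pos: [0.5439, -0.0449, 0.2575]
tool_rot: [180.0, 0.5, 15.9]
force: [-11.5, -2.4, 12.2]
grip_width: 0.0137
grasp_force: 50.0
```

```bash
python3 -c "
from h import *
rep()"
```

```text
t 13.35 wedge xy in wheel [-70.7   0.2] under-above-bat -0.0 rot [179.98   0.45  15.91] F wheel [-11.74   0.82] 12.23 T [-0.59  2.23  0.05]
```

Request:
{"method": "step_arm", "body": {
  "steps": [0,2,0,-0.3,0,0,2,0,0,0,0,2,0,0,0,0,2,0,0,0,0,2,0,0,0,0,2,0,0,0,0,0,0,0,0]
}}

```text
time_s: 14.22
tool_pos: [0.5559, -0.0415, 0.2575]
tool_rot: [180.0, 0.3, 15.9]
force: [-8.6, -3.8, 10.0]
grip_width: 0.014
grasp_force: 50.0
```

```bash
python3 -c "
from h import *
rep()"
```

```text
t 14.22 wedge xy in wheel [-58.2   0.2] under-above-bat 0.0 rot [179.97   0.34  15.92] F wheel [-9.36 -1.31] 10.05 T [-0.53  1.7  -0.01]
```

Request:
{"method": "step_arm", "body": {
  "steps": [0,2,0,-0.1,0,0,2,0,0,0,0,2,0,0,0,0,2,0,0,0,0,0,0,0,0]
}}

```text
time_s: 14.85
tool_pos: [0.5645, -0.0385, 0.2575]
tool_rot: [180.0, 0.2, 16.0]
force: [-5.5, -1.3, 6.6]
grip_width: 0.0136
grasp_force: 50.0
```

```bash
python3 -c "
from h import *
rep()"
```

```text
t 14.85 wedge xy in wheel [-49.1   0.6] under-above-bat 0.0 rot [1.800e+02 1.600e-01 1.596e+01] F wheel [-5.63  0.22] 6.57 T [-0.35  1.09  0.01]
```

Request:
{"method": "step_arm", "body": {
  "steps": [0,1,0,0,0,0,1,0,0,0,0,1,0,0,0,0,1,0,0,0,0,1,0,0,0,0,0,0,0,0]
}}

```text
time_s: 15.6
tool_pos: [0.5692, -0.0372, 0.2576]
tool_rot: [-180.0, 0.2, 16.0]
force: [-5.3, -1.6, 6.8]
grip_width: 0.0135
grasp_force: 50.0
```

```bash
python3 -c "
from h import *
rep()"
```

```text
t 15.6 wedge xy in wheel [-44.3   0.6] under-above-bat 0.1 rot [-180.      0.18   15.96] F wheel [-5.5  -0.07] 6.83 T [-0.36  1.2  -0.02]
```

Request:
{"method": "step_arm", "body": {
  "steps": [0,0.5,0,0,0,0,0.5,0,0,0,0,0.5,0,0,0,0,0,0,0,0]
}}

```text
time_s: 16.1
tool_pos: [0.5706, -0.0368, 0.2576]
tool_rot: [-180.0, 0.2, 16.0]
force: [-5.3, -2.1, 6.8]
grip_width: 0.0138
grasp_force: 50.0
```

Request:
{"method": "step_arm", "body": {
  "steps": [0,0.5,0,0,0,0,0,0,0,0]
}}

```text
time_s: 16.35
tool_pos: [0.5709, -0.0367, 0.2576]
tool_rot: [-180.0, 0.2, 16.0]
force: [-6.3, -1.6, 6.9]
grip_width: 0.0138
grasp_force: 50.0
```

```bash
python3 -c "
from h import *
rep()"
```

```text
t 16.35 wedge xy in wheel [-42.4   0.7] under-above-bat 0.1 rot [-180.      0.21   15.95] F wheel [-6.46  0.24] 6.88 T [-0.37  1.34  0.02]
```

Request:
{"method": "step_arm", "body": {
  "steps": [0,0.5,0,0,0,0,0,0,0,0]
}}

```text
time_s: 16.6
tool_pos: [0.5714, -0.0365, 0.2576]
tool_rot: [-180.0, 0.2, 16.0]
force: [-6.7, -1.7, 6.3]
grip_width: 0.0133
grasp_force: 50.0
```

```bash
python3 -c "
from h import *
rep()
w=cam('wrist');save(w,'w5.png',(160,0,340,150),4)"
```

```text
t 16.6 wedge xy in wheel [-42.    0.7] under-above-bat 0.1 rot [-180.      0.21   15.96] F wheel [-6.92  0.24] 6.35 T [-0.35  1.31  0.03]
```

View pics/w5.png

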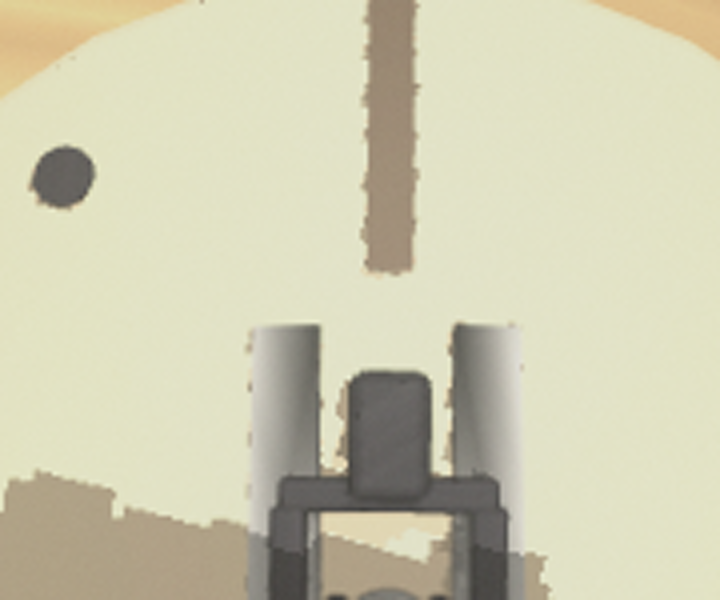

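The clip is raised on the prongs with its arms spread, sitting centrally. I'll keep feeling for the stop.

Request:
{"method": "step_arm", "body": {
  "steps": [0,0.5,0,0,0,0,0,0,0,0]
}}

```text
time_s: 16.9
tool_pos: [0.572, -0.0364, 0.2576]
tool_rot: [-180.0, 0.2, 16.0]
force: [-5.6, -1.5, 7.4]
grip_width: 0.0135
grasp_force: 50.0
```

```bash
python3 -c "
from h import *
rep()"
```

```text
t 16.9 wedge xy in wheel [-41.3   0.6] under-above-bat 0.1 rot [-180.      0.18   15.95] F wheel [-5.81  0.14] 7.37 T [-0.32  1.24  0.02]
```

Request:
{"method": "step_arm", "body": {
  "steps": [0,0.5,0,0,0,0,0,0,0,0]
}}

```text
time_s: 17.15
tool_pos: [0.5724, -0.0363, 0.2576]
tool_rot: [-180.0, 0.2, 16.0]
force: [-7.1, -2.1, 8.1]
grip_width: 0.0139
grasp_force: 50.0
```

```bash
python3 -c "
from h import *
rep()"
```

```text
t 17.15 wedge xy in wheel [-40.9   0.6] under-above-bat 0.1 rot [-180.      0.21   15.96] F wheel [-7.42 -0.03] 8.09 T [-0.35  1.39  0.02]
```

Request:
{"method": "step_arm", "body": {
  "steps": [0,0.5,0,0,0,0,0,0,0,0]
}}

```text
time_s: 17.4
tool_pos: [0.5728, -0.0361, 0.2576]
tool_rot: [-180.0, 0.2, 16.0]
force: [-6.2, -2.0, 7.7]
grip_width: 0.0137
grasp_force: 50.0
```

Request:
{"method": "step_arm", "body": {
  "steps": [0,0.5,0,0,0,0,0,0,0,0]
}}

```text
time_s: 17.65
tool_pos: [0.573, -0.0361, 0.2575]
tool_rot: [-180.0, 0.3, 15.9]
force: [-7.9, -2.3, 8.4]
grip_width: 0.0138
grasp_force: 50.0
```

```bash
python3 -c "
from h import *
rep()"
```

```text
t 17.65 wedge xy in wheel [-40.3   0.6] under-above-bat 0.0 rot [-179.99    0.28   15.95] F wheel [-8.2  -0.08] 8.45 T [-0.43  1.66 -0.03]
```

Request:
{"method": "step_arm", "body": {
  "steps": [0,0.5,0,0,0,0,0,0,0,0]
}}

```text
time_s: 17.9
tool_pos: [0.5732, -0.036, 0.2575]
tool_rot: [-180.0, 0.3, 15.9]
force: [-9.6, -2.4, 9.8]
grip_width: 0.0135
grasp_force: 50.0
```

```bash
python3 -c "
from h import *
rep()"
```

```text
t 17.9 wedge xy in wheel [-40.    0.6] under-above-bat 0.0 rot [-179.99    0.33   15.94] F wheel [-9.9   0.33] 9.82 T [-0.42  1.91  0.01]
```

Request:
{"method": "step_arm", "body": {
  "steps": [0,0.6,0,0,0,0,0,0,0,0]
}}

```text
time_s: 18.15
tool_pos: [0.5735, -0.036, 0.2575]
tool_rot: [-180.0, 0.4, 15.9]
force: [-10.7, -3.0, 11.0]
grip_width: 0.0137
grasp_force: 50.0
```

```bash
python3 -c "
from h import *
rep()"
```

```text
t 18.15 wedge xy in wheel [-39.8   0.6] under-above-bat 0.0 rot [-179.99    0.41   15.94] F wheel [-11.06   0.08] 10.98 T [-0.46  2.17  0.05]
```

The stop is touching: the wedge no longer moves and the push rises. Now I back out flat.

Request:
{"method": "step_arm", "body": {
  "steps": [0,-2,0,0,0,0,-3,0,-0.1,0,0,-5,0,0,0,0,-7,0,0,0,0,-8,0,0,0,0,-8,0,0,0,0,-10,0,0,0,0,-10,0,0,0,0,-10,0,0,0,0,-10,0,0,0,0,-10,0,0,0,0,0,0,0,0]
}}

```text
time_s: 19.65
tool_pos: [0.4948, -0.0585, 0.2577]
tool_rot: [180.0, 0.0, 15.9]
force: [-0.4, -0.1, -3.3]
grip_width: 0.0138
grasp_force: 50.0
```

```bash
python3 -c "
from h import *
rep()
w=cam('wrist');save(w,'w6.png',(160,0,340,130),4)
print(tool([.486,.32,.3175]))"
```

```text
t 19.65 wedge xy in wheel [-121.7    0.7] under-above-bat 0.2 rot [1.7998e+02 5.0000e-02 1.5950e+01] F wheel [-0.38  0.04] -3.34 T [-0.05  0.03  0.05]
(array([  95.2, -366.3,  -59.8]), array([ 0.4952, -0.0583,  0.2577]), array([1.7998e+02, 2.0000e-02, 1.5960e+01]), array([-0.07, -0.22, -2.72]))
```

View pics/w6.png

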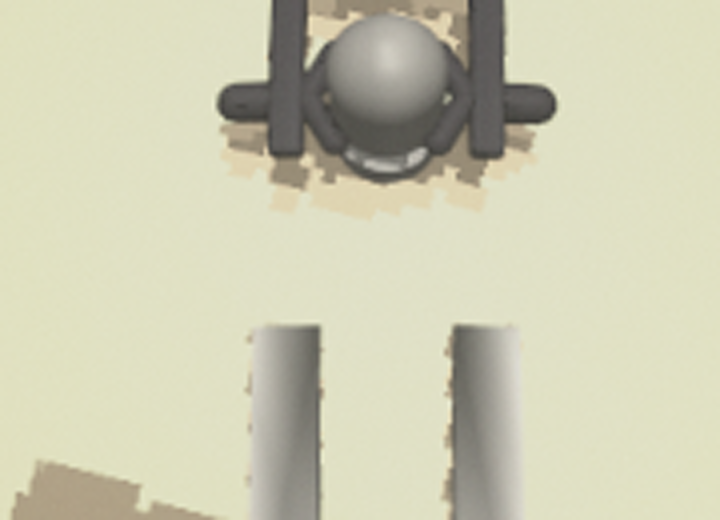

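The clip stays raised, clear of the groove, and the prongs are out. Now I carry the wedge back to its free spot on the table.

Request:
{"method": "step_arm", "body": {
  "steps": [0,0,0,-20,0,0,0,0,-40,0,0,8,-31,0,0,0,10,-38,0,0,0,10,-38,0,0,0,10,-38,0,0,0,10,-38,0,0,0,10,-38,0,0,0,10,-38,0,0,0,10,-38,0,0,0,10,-38,0,0,0,7,-31,0,0]
}}

```text
time_s: 21.2
tool_pos: [0.4859, 0.3216, 0.3174]
tool_rot: [-180.0, 0.0, 16.0]
force: [-0.2, -0.5, -1.9]
grip_width: 0.0137
grasp_force: 50.0
```

Request:
{"method": "step_arm", "body": {
  "steps": [0,0,0,10,0,0,0,0,30,0,0,0,0,30,0,0,0,0,25,0,0,0,0,15,0,0,0,0,1.5,0,0,0,0,1.5,0,0,0,0,0,0]
}}

```text
time_s: 22.2
tool_pos: [0.4865, 0.3201, 0.2056]
tool_rot: [-180.0, -0.1, 16.0]
force: [0.7, -0.4, -3.1]
grip_width: 0.0137
grasp_force: 50.0
```

```bash
python3 -c "
from h import *
print(tool([.486,.32,.2025]))"
```

```text
(array([-0.5, -0. ,  3.1]), array([0.4865, 0.3201, 0.2056]), array([-1.7999e+02, -9.0000e-02,  1.5980e+01]), array([ 0.73, -0.4 , -3.11]))
```

Request:
{"method": "step_arm", "body": {
  "steps": [0,0,0,1.5,0,0,0,0,1,0,0,0,0,0.6,0,0,0,0,0.2,0,0,0,0,0,0]
}}

```text
time_s: 22.82
tool_pos: [0.4862, 0.32, 0.2026]
tool_rot: [180.0, -0.0, 16.0]
force: [-2.3, -1.9, 6.3]
grip_width: 0.0135
grasp_force: 50.0
```

Request:
{"method": "step_arm", "body": {
  "steps": [0.4,0,0,0,0,0.4,0,0,0,0,0.4,0,0,0,0,0.4,0,0,0,0,0.4,0,0,-10,0,0.4,0,0,-40,0,0.4,0,0,-50,0,0.4,0,0,-10,0,0.4,0,0,0,0]
}}

```text
time_s: 23.95
tool_pos: [0.4862, 0.32, 0.3123]
tool_rot: [180.0, -0.1, 16.0]
force: [-0.8, -0.1, -0.5]
grip_width: 0.035
grasp_force: 0.0
```

```bash
python3 -c "
from h import *
y=np.radians(16)
tab=np.array([.6119,-.0256])+.030*np.array([np.cos(y),np.sin(y)])
print(tab,tool([tab[0],tab[1],.3125]),env.get_obs()['force'])"
```

```text
[ 0.64073785 -0.01733088] (array([ 5.570e+01,  3.668e+02, -2.000e-01]), array([0.4862, 0.32  , 0.3123]), array([ 1.7999e+02, -1.1000e-01,  1.5980e+01]), array([-0.81, -0.14, -0.5 ])) [-0.81484826 -0.13916354 -0.49711019]
```

Request:
{"method": "step_arm", "body": {
  "steps": [0.4,3,18,0,0,0.4,6,37,0,0,0.4,6,37,0,0,0.4,6,37,0,0,0.4,6,37,0,0,0.4,6,37,0,0,0.4,6,37,0,0,0.4,6,37,0,0,0.4,6,37,0,0,0.4,6,37,0,0,0.4,0.5,16,0,0,0.4,0,0,0,0]
}}

```text
time_s: 25.45
tool_pos: [0.6421, -0.0188, 0.3101]
tool_rot: [-180.0, 0.1, 15.8]
force: [-0.5, 0.3, 0.0]
grip_width: 0.0344
grasp_force: 0.0
```

Request:
{"method": "step_arm", "body": {
  "steps": [0.4,0,0,0,0]
}}

```text
time_s: 25.58
tool_pos: [0.6418, -0.0152, 0.3111]
tool_rot: [-179.9, 0.0, 16.1]
force: [-0.5, 0.4, -0.2]
grip_width: 0.0351
grasp_force: 0.0
```

```bash
python3 -c "
from h import *
print(tool([.6427,-.0168,.3125]))
w=cam('wrist');np.savez('w7.npz',**{k:w[k] for k in('image','R','t','camera_matrix')})
p=px(w,[.635,-.018,.08]);print(p);u,v=p.astype(int);print(u-90,v-65)
save(w,'w7.png',(u-90,v-65,u+90,v+65),4)"
```

```text
(array([ 0.4,  1.8, -1.4]), array([ 0.6418, -0.0152,  0.3111]), array([-1.7992e+02,  4.0000e-02,  1.6120e+01]), array([-0.45,  0.38, -0.2 ]))
[257.81989504 220.42815889]
167 155
```

View pics/w7.png

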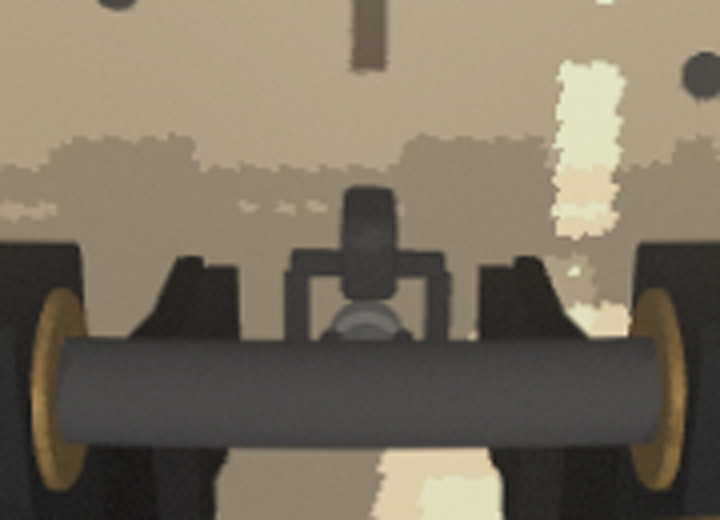

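Tab at (368,240) sits between the fingertips (239 and 480); it needs about 1.8 mm along tool y. Descending.

Request:
{"method": "step_arm", "body": {
  "steps": [0.4,0.4,1.8,0,0,0.4,0,0,15,0,0.4,0,0,15,0,0.4,0,0,10,0,0.4,0,0,6,0,0.4,0,0,0,0,0.4,0,0,0,0],
  "grip_force": 10
}}

```text
time_s: 26.5
tool_pos: [0.6435, -0.0187, 0.2659]
tool_rot: [180.0, -0.0, 16.0]
force: [-0.1, -0.2, -0.7]
grip_width: 0.0345
grasp_force: 0.0
```

```bash
python3 -c "
from h import *
print(tool([.6427,-.0168,.261]))"
```

```text
(array([-0.3, -2. ,  4.9]), array([ 0.6435, -0.0187,  0.2659]), array([ 1.7998e+02, -4.0000e-02,  1.5980e+01]), array([-0.08, -0.25, -0.71]))
```

Request:
{"method": "step_arm", "body": {
  "steps": [0.4,0,-2,0,0,0.4,0,0,2.5,0,0.4,0,0,2,0,0.4,0,0,0,0,0.4,0,0,0,0]
}}

```text
time_s: 27.12
tool_pos: [0.6427, -0.0168, 0.2609]
tool_rot: [180.0, 0.0, 16.0]
force: [-0.1, -0.0, 0.2]
grip_width: 0.0346
grasp_force: 0.0
```

```bash
python3 -c "
from h import *
print(tool([.6427,-.0168,.261]))"
```

```text
(array([-0. , -0.1, -0.1]), array([ 0.6427, -0.0168,  0.2609]), array([1.800e+02, 1.000e-02, 1.598e+01]), array([-0.15, -0.02,  0.24]))
```

Request:
{"method": "step_arm", "body": {
  "steps": [0,0,0,0,0,0,0,0,0,0,0,0,0,0,0,0,0,0,0,0,0,0,0,0,0,0,0,0,0,0],
  "grip_force": 20
}}

```text
time_s: 27.88
tool_pos: [0.6427, -0.0167, 0.261]
tool_rot: [-180.0, 0.0, 16.0]
force: [-1.6, 0.9, 1.1]
grip_width: 0.0097
grasp_force: 20.0
```

```bash
python3 -c "
from h import *
rep()"
```

```text
t 27.88 wedge xy in wheel [32.1  0.1] under-above-bat 3.5 rot [-1.800e+02  1.000e-02  1.599e+01] F wheel [-1.31  1.34] 1.13 T [0.11 0.15 0.02]
```

Request:
{"method": "step_arm", "body": {
  "steps": [0,0,0,-2,0,0,0,0,-3,0,0,0,0,-3,0,0,0,0,-3,0,0,0,0,-3,0,0,0,0,-4,0,0,0,0,-4,0,0,0,0,-4,0]
}}

```text
time_s: 28.88
tool_pos: [0.6428, -0.017, 0.2872]
tool_rot: [180.0, 0.0, 16.0]
force: [0.9, -0.1, -1.1]
grip_width: 0.0098
grasp_force: 20.0
```

```bash
python3 -c "
from h import *
rep()"
```

```text
t 28.88 wedge xy in wheel [32.  -0.3] under-above-bat 29.7 rot [179.98   0.    15.97] F wheel [ 0.87 -0.35] -1.11 T [-0.   -0.01  0.07]
```

Request:
{"method": "step_arm", "body": {
  "steps": [0,0,0,-5,0,0,0,0,-10,0,0,0,0,-20,0,0,0,0,-15,0,0,0,0,0,0]
}}

```text
time_s: 29.5
tool_pos: [0.6434, -0.0166, 0.3393]
tool_rot: [179.9, -0.2, 16.0]
force: [-0.6, 0.7, -0.3]
grip_width: 0.0098
grasp_force: 20.0
```

```bash
python3 - <<'E'
from h import *
rep(); o=env.get_obs(); print(o['grip_width'])
a=cam('top')
for c,boxpx in((a,(335,190,400,260)),(cam('scene'),(110,175,180,230))):
    im=c['image'].astype(int); m=((im[:,:,2]-im[:,:,0]>-15)&(im[:,:,2]>90)).astype(np.uint8)
    k=np.zeros_like(m); x0,y0,x1,y1=boxpx; k[y0:y1,x0:x1]=m[y0:y1,x0:x1]
    cs=max(cv2.findContours(k,0,1)[0],key=cv2.contourArea); h=cv2.convexHull(cs)
    P=np.array([pt(c,*p[0],.034)[:2] for p in h]); print(c['n'],cv2.boundingRect(h),cv2.minEnclosingCircle((P*1000).astype(np.float32)))
d=np.array([.531,-.284]);y=np.radians(15.97)
print(tool([*(d+.017*np.array([np.cos(y),np.sin(y)])),.34]))
E
```

```text
t 29.5 wedge xy in wheel [32.7  0. ] under-above-bat 81.8 rot [179.92  -0.21  15.98] F wheel [-0.35  0.84] -0.34 T [-0.02 -0.    0.03]
0.009825632072029798
top (342, 201, 50, 50) ((530.1112060546875, -281.09027099609375), 66.86795043945312)
scene (125, 192, 43, 29) ((550.171875, -275.4229736328125), 60.15949249267578)
(array([-163.9,  226.1,   -2.9]), array([ 0.6427, -0.0168,  0.3371]), array([ 1.7998e+02, -1.0000e-02,  1.5980e+01]), array([-0.2 , -1.43, -0.46]))
```

Request:
{"method": "step_arm", "body": {
  "steps": [0,-11,15,0,0,0,-22,30,0,0,0,-22,30,0,0,0,-22,30,0,0,0,-22,30,0,0,0,-22,30,0,0,0,-22,30,0,0,0,-14,18,0,0,0,-7,10,0,0,0,0,0,0,0,0,0,0,0,0]
}}

```text
time_s: 30.98
tool_pos: [0.5469, -0.2751, 0.3369]
tool_rot: [-180.0, -0.0, 16.1]
force: [0.0, 0.5, 0.2]
grip_width: 0.0095
grasp_force: 20.0
```

```bash
python3 - <<'E'
from h import *
print(tool([.5464,-.2763,.200]))
# dish rim check from wrist: bright pixels in plane z=.034
w=cam('wrist'); im=w['image'].astype(int)
m=((im.min(2)>130)&(im.max(2)-im.min(2)<35)).astype(np.uint8)
cs=max(cv2.findContours(m,0,1)[0],key=cv2.contourArea);h=cv2.convexHull(cs);P=np.array([pt(w,*p[0],.034)[:2] for p in h])
print(cv2.boundingRect(h),(P.min(0),P.max(0)),cv2.minEnclosingCircle((P*1000).astype(np.float32)))
E
```

```text
(array([ -0.9,   1. , 136.9]), array([ 0.5469, -0.2751,  0.3369]), array([-1.7996e+02, -2.0000e-02,  1.6080e+01]), array([0.02, 0.54, 0.18]))
(193, 139, 132, 95) (array([ 0.49491856, -0.34731054]), array([ 0.59800662, -0.21476093])) ((532.0341796875, -281.5164794921875), 66.89852142333984)
```

Request:
{"method": "step_arm", "body": {
  "steps": [0,0,1,15,0,0,0,0,30,0,0,0,0,30,0,0,0,0,25,0,0,0,0,15,0,0,0,0,10,0,0,0,0,4,0,0,0,0,0,0,0,0,0,0,0]
}}

```text
time_s: 32.15
tool_pos: [0.5471, -0.2775, 0.2088]
tool_rot: [179.9, -0.1, 16.0]
force: [1.1, -0.3, -0.8]
grip_width: 0.0097
grasp_force: 20.0
```

Request:
{"method": "step_arm", "body": {
  "steps": [0,0,0,2,0,0,0,0,2,0,0,0,0,1.5,0,0,0,0,0,0]
}}

```text
time_s: 32.65
tool_pos: [0.5467, -0.2773, 0.2022]
tool_rot: [-180.0, 0.0, 16.0]
force: [0.5, -0.4, -1.3]
grip_width: 0.0096
grasp_force: 20.0
```

Request:
{"method": "step_arm", "body": {
  "steps": [0,0,0,1,0,0,0,0,0,0]
}}

```text
time_s: 32.9
tool_pos: [0.5467, -0.2773, 0.2014]
tool_rot: [-180.0, 0.0, 16.0]
force: [0.6, 0.2, -0.5]
grip_width: 0.01
grasp_force: 20.0
```

Request:
{"method": "step_arm", "body": {
  "steps": [0,0,0,1,0,0,0,0,0,0]
}}

```text
time_s: 33.15
tool_pos: [0.5467, -0.2773, 0.2003]
tool_rot: [-180.0, 0.0, 16.0]
force: [0.2, 0.3, -1.0]
grip_width: 0.0095
grasp_force: 20.0
```

Request:
{"method": "step_arm", "body": {
  "steps": [0,0,0,1,0,0,0,0,1,0,0,0,0,0,0]
}}

```text
time_s: 33.52
tool_pos: [0.5467, -0.2773, 0.1983]
tool_rot: [-180.0, 0.0, 16.0]
force: [0.3, 0.5, -1.1]
grip_width: 0.01
grasp_force: 20.0
```

Request:
{"method": "step_arm", "body": {
  "steps": [0,0,0,1,0,0,0,0,0,0]
}}

```text
time_s: 33.78
tool_pos: [0.5467, -0.2773, 0.1973]
tool_rot: [-180.0, 0.0, 16.0]
force: [-0.1, -0.5, -0.9]
grip_width: 0.0096
grasp_force: 20.0
```

Request:
{"method": "step_arm", "body": {
  "steps": [0,0,0,0.7,0,0,0,0,0,0]
}}

```text
time_s: 34.02
tool_pos: [0.5467, -0.2773, 0.1967]
tool_rot: [-180.0, 0.0, 16.0]
force: [-0.4, 0.4, -0.4]
grip_width: 0.0099
grasp_force: 20.0
```

Request:
{"method": "step_arm", "body": {
  "steps": [0,0,0,0.7,0,0,0,0,0,0]
}}

```text
time_s: 34.28
tool_pos: [0.5468, -0.2773, 0.1964]
tool_rot: [180.0, -0.0, 16.0]
force: [-1.1, 0.6, 2.3]
grip_width: 0.0096
grasp_force: 20.0
```

Request:
{"method": "step_arm", "body": {
  "steps": [0,0,0,0.7,0,0,0,0,0,0]
}}

```text
time_s: 34.52
tool_pos: [0.547, -0.2773, 0.196]
tool_rot: [180.0, -0.0, 16.0]
force: [-1.8, 1.2, 4.1]
grip_width: 0.0101
grasp_force: 20.0
```

Request:
{"method": "step_arm", "body": {
  "steps": [0,0,0,0.7,0,0,0,0,0,0]
}}

```text
time_s: 34.78
tool_pos: [0.5472, -0.2772, 0.1955]
tool_rot: [180.0, -0.0, 16.0]
force: [-0.5, 1.1, 6.0]
grip_width: 0.0098
grasp_force: 20.0
```

Request:
{"method": "step_arm", "body": {
  "steps": [0,0,0,-1,0,0,0,0,0,0,0.35,0,0,0,0,0.35,0,0,0,0,0.35,0,0,0,0,0.35,0,0,0,0,0.35,0,0,-5,0,0.35,0,0,-15,0,0.35,0,0,-40,0,0.35,0,0,-50,0,0.35,0,0,-20,0]
}}

```text
time_s: 36.15
tool_pos: [0.5478, -0.2773, 0.3304]
tool_rot: [179.7, -0.3, 16.0]
force: [-0.5, 0.4, -0.4]
grip_width: 0.0303
grasp_force: 0.0
```

Request:
{"method": "step_arm", "body": {
  "steps": [0.35,0,0,0,0,0.35,0,0,0,0]
}}

```text
time_s: 36.4
tool_pos: [0.5461, -0.2772, 0.324]
tool_rot: [-179.9, 0.1, 16.0]
force: [0.4, 0.2, -0.3]
grip_width: 0.0302
grasp_force: 0.0
```

```bash
python3 - <<'E'
from h import *
w=cam('wrist'); im=w['image'].astype(int)
H=lambda x,y,z:px(w,[x,y,z])
m=np.zeros(im.shape[:2],np.uint8)
# dark pixels within the dish floor
yy,xx=np.mgrid[:384,:512]
poly=np.array([H(.532+.055*np.cos(t),-.2815+.055*np.sin(t),.005) for t in np.linspace(0,6.28,40)]).astype(np.int32)
cv2.fillPoly(m,[poly],1); d=((im.sum(2)<230)&(m>0)).astype(np.uint8)
n,l,st,ce=cv2.connectedComponentsWithStats(d)
for i in range(1,n):
    if st[i,4]>30:print(st[i],ce[i].round(0),pt(w,*ce[i],.015).round(3))
print('predicted clip centre px',H(.530,-.2815,.015),env.get_obs()['grip_width'],tool([.5,0,.3]))
a=cam('top')['image'].astype(int); b=np.load('top.npy').astype(int)
df=(np.abs(a-b).sum(2)>90).astype(np.uint8); n,l,st,ce=cv2.connectedComponentsWithStats(df)
print([(st[i].tolist()) for i in range(1,n) if st[i,4]>25])
E
```

```text
[239 181  33  37 352] [256. 198.] [ 0.535 -0.279  0.015]
[213 219  68  29 448] [240. 236.] [ 0.491 -0.274  0.015]
[282 219  18  22 221] [290. 228.] [ 0.514 -0.322  0.015]
predicted clip centre px [256.44863881 203.48271959] 0.03045914000625773 (array([  32. , -279.1,   23.6]), array([ 0.5461, -0.2772,  0.3236]), array([-1.7987e+02,  1.4000e-01,  1.5980e+01]), array([-0.96, -0.32, -0.75]))
[[308, 143, 203, 241, 17888], [264, 172, 17, 22, 178], [144, 198, 5, 11, 32], [131, 201, 5, 19, 41], [142, 200, 16, 30, 176], [133, 209, 11, 18, 74], [264, 229, 89, 155, 3709], [143, 231, 8, 9, 26], [498, 333, 14, 35, 249], [487, 355, 15, 9, 94]]
```

```bash
python3 -c "
from cell import env
print(env.sign_off())"
```

```text
the job is handed in; nothing more can be done
None
```

The job is handed in after about 36 s of the 72 s allowed: the wedge freed the clip and is back on the table, the steel clip lies in the white dish, and the final top view shows no change outside the wedge, the clip and the area the arm covers.

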